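# Close the vial bay and hold the sampling syringe at its mark

### The arm

A 6-joint arm with a two-finger parallel gripper is mounted at the origin on the work surface. World frame = base frame: x ahead of the robot, y to its left, z up, the work surface at z = 0. Lengths are in m, angles in degrees, forces in N, time in s.
With the tool pointing down it reaches from about 0.275 to 0.875 m from the base axis. Payload 12.5 kg.
Tool frame: the origin (TCP) lies midway between the tips of the shut fingers; the grasp point (between the pads) lies 19 mm behind it; z points along the fingers, y is the line along which they close (so a half turn about z gives the same grasp; the last joint's range is limited). The gripper opens to 85 mm and grips with 20 to 120 N. Pads are 22 mm wide; open, the fingers measure 114 mm over their backs; the gripper's body (76 mm by 85 mm) begins 54 mm behind the grasp point. The pads swing forward as they close: fully open they stand 13 mm farther back than shut.
Start: joints at [66.658, 20.094, 94.641, -0, 65.266, -4.847], TCP at [0.174, 0.522, 0.231] pointing down, gripper open.
Joint ranges: [-157.81, 157.81], [-45, 120.19], [0.68, 151.7], [-89.99, 269.99], [4.06, 180], [-164.3, 164.3]. Speed limits (degrees/s): [127.2, 127.2, 159.86, 180, 180, 180].

### API

Orientations are given as [roll, pitch, yaw] about the fixed x, y, z axes, in that order (R = Rz(yaw) Ry(pitch) Rx(roll)).
In Python, from rig import env gives the robot as it stands.
- The arm moves only by the tool drive_tool, never from a script. Its argument "steps" is a list of rows, each a list of 5 numbers: the opening, from 0 (shut) to 1 (fully open), then the shift along the world's x, y, z in m, then the turn about the world's z in rad. A call has exactly 10 rows; each row is the pose to reach, as a shift and turn from the pose commanded when the call began; what a row does not reach only later rows make up. A row lasts 1/12 s, in which the tool goes at most 41.7 mm and 7.16 degrees, less where a joint would pass 70% of its speed; a pose out of reach is approached as far as the arm can. A call with a gripper value outside its range is refused whole. The fingers move at their own pace and stop on an object; the grip force is fixed at half the most. Time passes only in rows, so rows that repeat a pose let the fingers close, or fill a call up. It gives the time, the measured TCP pose, the force, the opening and the grip force at its end, in the units of the state.
- env.sense(): the state, without advancing time (a new reading comes with each control period).
- env.read_camera(name): name is "scene" or "top" or "wrist"; returns a dict with "pixels" (420x560x3 uint8, blue, green, red), "camera_matrix" (3x3 intrinsics, pixels), "k1" (the pictures are not rectified: a ray, as slopes to the right and down, at radius r is drawn at 1 + k1 r^2 times it, then the intrinsics apply), "R" (3x3) and "t" (3): a world point X has camera coordinates R X + t; the wrist camera has in their place "T_tool_cam" (4x4, takes a point from camera to tool coordinates, whose origin is the TCP and whose axes are the flange's). Camera axes: x right, y down, z forward; pixel columns grow to the right and rows downward; lengths in m; the calibration is good to about 2 mm. A picture is of the moment at which its call begins: read the wrist's pose just before it. There is no depth.
- env.finish_job(): hands the job in; it is judged then, once.
The state is a dict: "t": time; "joint_positions": joint angles; "qd": joint speeds; "tau": joint torques, N m; "tool_pos": TCP position; "tool_rot": TCP orientation; "wrist_force": force on the tool from outside, world axes, zero at the start; "wrist_torque": the same for the moment, N m; "grip_width": opening from 0.0 (shut) to 1.0 (fully open); "gripper_force": force on a finger pad.
Only numpy, scipy, OpenCV 4.12 (cv2) and the standard library are available. Lean on these libraries where they do the work, as an engineer would, in place of code of your own. Each camera call takes 0.05 s, during which the arm holds its last target. There are 200 camera calls.

### The job

Take a sample with the bench sampling unit: first slide the blue cover fully shut over the vial bay, and leave the orange plunger handle home until that is done. Then pull the orange handle out towards the unit's front, against its return spring, until the black pointer stands on the red mark, and finish while still holding it there, with the cover still shut. Leave the red mark as it is set, and the bottle, stirrer, jar and tip box where they stand.

Things in the scene. Friction and masses are not known exactly. Their poses are not given: they have to be found in the camera images.
- unit: Bench sampling unit, fixed: housing 300 (x) x 260 (y) x 60 mm high, white deck on a dark blue foot. Origin: centre of its underside, on the table. Its own -x is its front (towards the robot, give or take its yaw), +y its left, z up. On the deck: vial bay with blue cover at left, syringe with orange plunger handle at right, white scale with the red mark along the right edge.
- bay (a point): Centre of the vial bay's opening in the deck, 60 mm above the table, at own x = +50, y = +65 mm of the unit. The opening is 64 (x) x 60 (y) mm; small red-capped vials stand in it.
- flange (a point): Top of the front flange of the clear syringe barrel, 95 mm above the table, at own x = +30, y = -50 mm of the unit. The flange is 4 mm thick and 46 mm wide; behind it (own +x) the barrel, 32 mm in diameter, runs on for 110 mm. The orange handle stands in front of it.
- cover (a joint): Blue sliding cover of the vial bay, in m: 0 = fully shut, grows as it opens along the unit's own -x, to 0.085 = fully open; end stops at both ends. About 1.5 N of friction; it stays where it is left. Plate 84 (x) x 76 (y) x 5 mm, its top 67 mm above the table, between two guides along own x whose tops are 70 mm above the table.
- cover_grip (a point): Point in the light blue upright grip in the middle of the cover, 84 mm above the table. The grip is 12 mm thick along the unit's own x, 40 mm wide along its y, and stands from the plate's top (67 mm above the table) to 96 mm above the table. When shut it is at own x = +50, y = +65 mm of the unit.
- plunger: Black carriage with the orange handle of the syringe plunger. Home (rear stop) is at own x = -40, y = -50 mm of the unit; it pulls out along the unit's own -x by up to 85 mm (front stop). A spring draws it home: about 3.5 N at home, 7 N at 50 mm, 9.5 N at 85 mm; let go, it runs home. Origin: under the handle's middle, 62 mm above the table; axes as the unit's.
- plunger_grip (a point): Point in the orange upright handle, 107 mm above the table. The handle is 12 mm thick along the unit's own x, 30 mm wide along its y, and stands from the carriage's top (75 mm above the table) to 123 mm above the table. 62 mm free behind it (at home) to the syringe's flange but for the white plunger rod, 7 mm thick, top 82 mm above the table; nothing stands in front.
- mark (a point): Centre of the red mark lying across the white scale, 5 mm wide along the unit's own x, 26 mm long; it starts 30 to 65 mm in front (own -x) of the pointer's home and stays where it is set. The pointer is on the mark when both have the same own x of the unit. Axes as the unit's.
- pointer (a point): Tip of the thin black pointer of the plunger carriage, 64 mm to the right (own -y) of the handle's middle and in line with it along own x; moves with the handle.
- stirrer: Magnetic stirrer, loose, blue round housing with a white top, 150 mm diameter, 38 mm high; origin at the centre of its underside. Leave alone.
- bottle: Closed bottle with brown content and blue cap standing on the stirrer, loose, 86 mm diameter, 170 mm high; origin at the centre of its underside. Leave alone.
- jar: Amber jar with a blue lid, loose, 60 mm diameter, 75 mm high; origin at the centre of its underside. Leave alone.
- tip_box: Blue and white pipette tip box, loose, 85 x 65 x 56 mm high; origin at the centre of its underside. Leave alone.

How it is judged:
By the outcome, as a careful person would: the job done as asked, in the order asked, and still so for the second after the job is handed in, while the arm keeps its last pose, push and grip.
It also fails if it takes over 38 s, if anything falls off the work surface, if the arm or the gripper's body presses on something with over 40 N, if the wrist force passes 120 N, or if a joint passes its speed limit or range.

## Working session

There is one attempt and no reset: what is moved stays moved. The work goes in short steps, Python scripts to look and compute and a tool call to move; the robot and the scene stay as the last step left them, time stands still between calls to the robot, and variables do not carry over. Pictures are saved under pics/ and viewed, at most 10 in all, crops included, and the job is handed in when it is done.

Besides the shell and the picture viewer there is one more tool, called after "Emit:" in YAML: its name, and indented under it one key for each argument. drive_tool: Moves the arm, as the interface text tells. Its arguments: {"type":"object","properties":{"steps":{"type":"array"}},"required":["steps"]}

```bash
mkdir -p pics
cat > h.py <<'E'
import numpy as np, cv2
from rig import env
from scipy.spatial.transform import Rotation as Ro
def cam(n):
    s=env.sense(); c=env.read_camera(n)
    if n=="wrist":
        T=np.eye(4); T[:3,:3]=Ro.from_euler('xyz',s["tool_rot"],degrees=True).as_matrix(); T[:3,3]=s["tool_pos"]
        M=np.linalg.inv(T@np.array(c["T_tool_cam"])); c["R"]=M[:3,:3]; c["t"]=M[:3,3]
    return c
def K(c): return np.array(c["camera_matrix"],float),np.array([c["k1"],0,0,0.])
def unproj(c,uv,z):
    k,d=K(c); p=cv2.undistortPoints(np.array(uv,float).reshape(-1,1,2),k,d).reshape(-1,2)
    R=np.array(c["R"]);t=np.array(c["t"]).ravel()
    r=np.c_[p,np.ones(len(p))]@R; o=-R.T@t
    return o+r*((np.array(z)-o[2])/r[:,2])[:,None]
def proj(c,X):
    k,d=K(c); return cv2.projectPoints(np.array(X,float).reshape(-1,1,3),cv2.Rodrigues(np.array(c["R"]))[0],np.array(c["t"],float),k,d)[0].reshape(-1,2)
E
python3 - <<'E'
from h import *
import pickle
s=env.sense();print(s)
for n in("top","scene"):
    c=cam(n);pickle.dump(c,open(n+".pkl","wb"));cv2.imwrite(f"pics/{n}0.png",c["pixels"])
    print(n,-np.array(c["R"]).T@np.array(c["t"]).ravel())
E
```

```text
{'t': 0.0, 'joint_positions': array([ 6.66568358e+01,  2.01249254e+01,  9.46750648e+01,  7.49767277e-04,
        6.52640533e+01, -4.84604205e+00]), 'qd': array([-0.07302868, -0.05004232,  0.17582673,  0.013597  ,  0.09080055,
       -0.15887677]), 'tau': array([ 1.94464437e-04, -5.06107628e+01, -2.91414392e+01, -9.66675861e-05,
        4.49490253e-03,  7.58112719e-06]), 'tool_pos': array([0.17433097, 0.5213159 , 0.2307653 ]), 'tool_rot': array([-1.79936243e+02, -6.08849769e-03,  1.61502560e+02]), 'wrist_force': array([ 0.23963781, -0.38181941,  0.07578443]), 'wrist_torque': array([ 0.05721852,  0.01026663, -0.03451944]), 'gripper_force': 0.0, 'grip_width': 1.000823089992705}
top [0.53119182 0.07543137 1.08555065]
scene [ 1.25412199 -0.30637297  0.68761644]
```

View pics/top0.png

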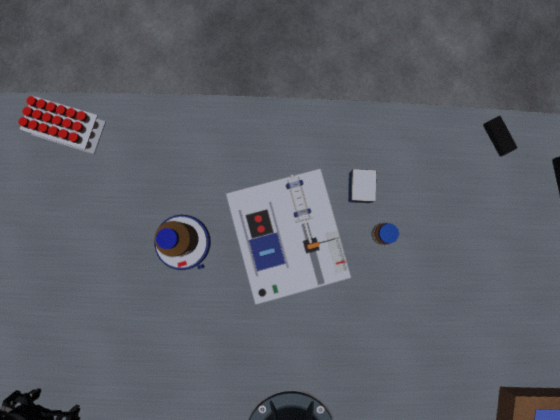

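View pics/scene0.png

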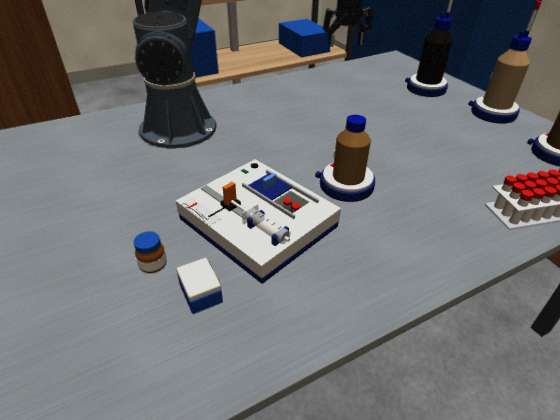

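The top view shows the unit's deck corners at about (226,192), (321,169), (351,276) and (256,304). The cover grip is at (267,252), the handle at (312,246) and the red mark at (341,262). The bottle stands to the left, the jar and tip box to the right.

```bash
cat >> h.py <<'E'
def rigid(P,W):
    P=np.array(P,float);W=np.array(W,float)[:,:2];a,b=P-P.mean(0),W-W.mean(0)
    y=np.arctan2((a[:,0]*b[:,1]-a[:,1]*b[:,0]).sum(),(a*b).sum()); c,s=np.cos(y),np.sin(y)
    R=np.array([[c,-s],[s,c]]); t=W.mean(0)-R@P.mean(0); return y,R,t,(P@R.T+t-W)
E
python3 - <<'E'
from h import *
import pickle
c=pickle.load(open("top.pkl","rb"))
W=unproj(c,[(226,192.5),(320.5,169),(351,276.5),(256.5,304)],[.06]*4)
y,R,t,e=rigid([(.15,.13),(.15,-.13),(-.15,-.13),(-.15,.13)],W)
print(np.degrees(y),t,e.round(4).tolist())
Q=unproj(c,[(267,252),(312,246),(341,262.5)],[.096,.123,.063])
print("own",((Q[:,:2]-t)@R).round(4).tolist(),"world",Q.round(3).tolist())
for n,p in dict(grip_shut=(.05,.065),handle=(-.04,-.05)).items(): print(n,R@p+t)
print(unproj(c,[(388,233),(364,185),(167,238)],[.075,.056,.2]).round(3))
im=c["pixels"][150:320,215:400]; cv2.imwrite("pics/topc.png",cv2.resize(im,None,fx=3.5,fy=3.5,interpolation=cv2.INTER_CUBIC)[:600])
E
```

```text
16.9083435244312 [0.55131861 0.01998813] [[-0.0017, -0.0006], [0.0026, -0.0002], [-0.001, -0.0009], [0.0, 0.0017]]
own [[-0.0268, 0.0664], [-0.0414, -0.0447], [-0.1059, -0.1133]] world [[0.506, 0.076, 0.096], [0.525, -0.035, 0.123], [0.483, -0.119, 0.063]]
grip_shut [0.58025248 0.09672034]
handle [ 0.52758984 -0.03948409]
[[ 0.563 -0.241  0.075]
 [ 0.692 -0.18   0.056]
 [ 0.534  0.303  0.2  ]]
```

View pics/topc.png

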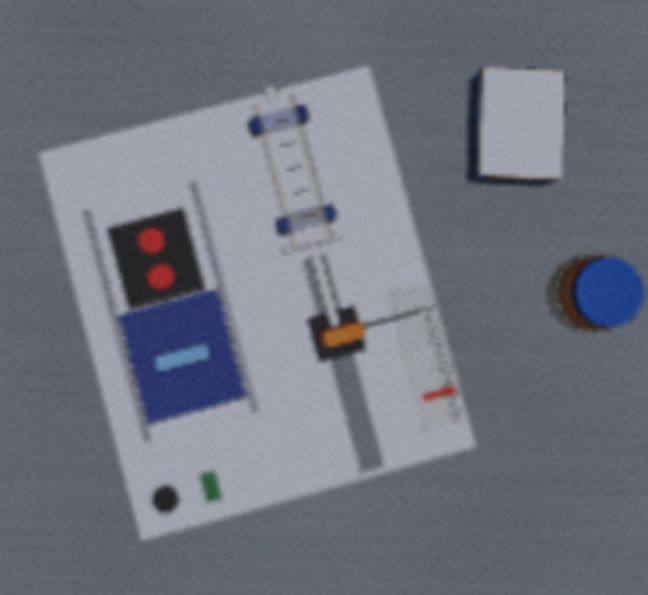

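Emit:
drive_tool:
  steps:
    - [0.6,0.015,-0.025,0.01,-0.08]
    - [0.6,0.04,-0.055,0.02,-0.18]
    - [0.6,0.065,-0.085,0.03,-0.28]
    - [0.6,0.09,-0.115,0.04,-0.38]
    - [0.6,0.115,-0.145,0.04,-0.48]
    - [0.6,0.14,-0.175,0.04,-0.58]
    - [0.6,0.165,-0.205,0.04,-0.68]
    - [0.6,0.19,-0.235,0.04,-0.78]
    - [0.6,0.21,-0.265,0.04,-0.87]
    - [0.6,0.23,-0.295,0.04,-0.953]

```text
t: 0.93
tool_pos: [0.4052, 0.2248, 0.2712]
tool_rot: [-180.0, 0.0, 106.6]
wrist_force: [1.0, 0.2, 0.2]
grip_width: 0.601
gripper_force: 0.0
```

Emit:
drive_tool:
  steps:
    - [0.6,0.02,-0.03,0,0]
    - [0.6,0.04,-0.06,0,0]
    - [0.6,0.06,-0.09,0,0]
    - [0.6,0.08,-0.12,0,0]
    - [0.6,0.095,-0.145,0,0]
    - [0.6,0.1,-0.15,0,0]
    - [0.6,0.1,-0.15,0,0]
    - [0.6,0.1,-0.15,0,0]
    - [0.6,0.1,-0.15,0,0]
    - [0.6,0.1,-0.15,0,0]

```text
t: 1.77
tool_pos: [0.5039, 0.0776, 0.2713]
tool_rot: [-180.0, -0.0, 107.0]
wrist_force: [0.3, 0.4, 0.3]
grip_width: 0.599
gripper_force: 0.0
```

Run:
```python
from h import *
import pickle
s=env.sense();print(s["t"],s["tool_pos"],s["tool_rot"],s["grip_width"])
c=cam("wrist");pickle.dump(c,open("w1.pkl","wb"));cv2.imwrite("pics/w1.png",c["pixels"])
```

```text
1.7667 [0.50387435 0.07762596 0.27131388] [-1.79993179e+02 -1.21191159e-02  1.06981129e+02] 0.5991021545892318
```

View pics/w1.png

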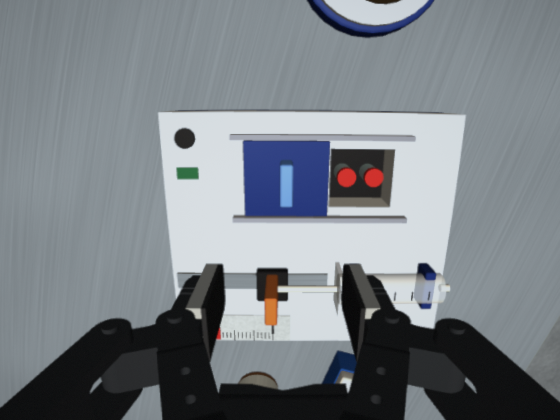

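The wrist view shows the deck's left corners at (160,112) and (465,115) and its right edge at row 341. The cover spans (244–329, 141–216) with the grip top at (286,186). The handle base is at (272,284) and the pointer tip near (273,335); the red mark, partly hidden by a finger, is near (219,334).

Run:
```python
from h import *
import pickle
c=pickle.load(open("w1.pkl","rb"))
W=unproj(c,[(160,112),(465,115),(438,341)],[.06]*3)
y,R,t,e=rigid([(-.15,.13),(.15,.13),(.15,-.13)],W);print(np.degrees(y),t,e.round(4).tolist())
uv=[(244,141),(329,141),(244,216),(329,216),(286.5,186),(271.5,300),(273,332),(219,334),(330,150),(394,150)]
z=[.067]*4+[.096,.123,.067,.062,.06,.06]
Q=unproj(c,uv,z); print(((Q[:,:2]-t)@R).round(4)); print(Q.round(4))
for p in((.05,.065),(-.04,-.05),(-.027,.065)): print(p,(R@p+t).round(4))
```

```text
17.217524049560744 [0.55446009 0.02272911] [[0.0017, -0.003], [0.0031, 0.0008], [-0.0048, 0.0022]]
[[-0.0693  0.1051]
 [ 0.0121  0.1047]
 [-0.0721  0.0294]
 [ 0.0145  0.0289]
 [-0.029   0.0676]
 [-0.0434 -0.0342]
 [-0.0446 -0.111 ]
 [-0.1081 -0.1176]
 [ 0.0143  0.0951]
 [ 0.078   0.0951]]
[[ 0.4571  0.1026  0.067 ]
 [ 0.5351  0.1263  0.067 ]
 [ 0.4769  0.0295  0.067 ]
 [ 0.5597  0.0546  0.067 ]
 [ 0.5068  0.0787  0.096 ]
 [ 0.5231 -0.0228  0.123 ]
 [ 0.5447 -0.0965  0.067 ]
 [ 0.4861 -0.1216  0.062 ]
 [ 0.5399  0.1178  0.06  ]
 [ 0.6008  0.1367  0.06  ]]
(0.05, 0.065) [0.583  0.0996]
(-0.04, -0.05) [ 0.5311 -0.0369]
(-0.027, 0.065) [0.5094 0.0768]
```

Emit:
drive_tool:
  steps:
    - [0.6,0.003,0,-0.03,0]
    - [0.6,0.003,0,-0.06,0]
    - [0.6,0.003,0,-0.09,0]
    - [0.6,0.003,0,-0.12,0]
    - [0.6,0.003,0,-0.15,0]
    - [0.6,0.003,0,-0.175,0]
    - [0.6,0.003,0,-0.19,0]
    - [0.6,0.003,0,-0.199,0]
    - [0.6,0.003,0,-0.199,0]
    - [0.3,0.003,0,-0.199,0]

```text
t: 2.65
tool_pos: [0.5076, 0.077, 0.0728]
tool_rot: [180.0, 0.0, 106.9]
wrist_force: [-0.3, 0.5, 0.2]
grip_width: 0.474
gripper_force: 0.0
```

Emit:
drive_tool:
  steps:
    - [0.0,0,0,0,0]
    - [0.0,0,0,0,0]
    - [0.0,0,0,0,0]
    - [0.0,0,0,0,0]
    - [0.0,0,0,0,0]
    - [0.0,0,0,0,0]
    - [0.0,0,0,0,0]
    - [0.0,0,0,0,0]
    - [0.0,0,0,0,0]
    - [0.0,0,0,0,0]

```text
t: 3.48
tool_pos: [0.5081, 0.0767, 0.0736]
tool_rot: [179.9, 0.0, 106.9]
wrist_force: [-2.5, 0.8, 5.1]
grip_width: 0.126
gripper_force: 58.5
```

Emit:
drive_tool:
  steps:
    - [0.0,0.006,0.0018,0.001,0]
    - [0.0,0.013,0.004,0.001,0]
    - [0.0,0.021,0.0064,0.001,0]
    - [0.0,0.029,0.0089,0.001,0]
    - [0.0,0.037,0.0113,0.001,0]
    - [0.0,0.045,0.0138,0.001,0]
    - [0.0,0.053,0.0162,0.001,0]
    - [0.0,0.06,0.0183,0.001,0]
    - [0.0,0.065,0.0199,0.001,0]
    - [0.0,0.067,0.0205,0.001,0]

```text
t: 4.32
tool_pos: [0.5757, 0.0972, 0.0736]
tool_rot: [179.9, 0.0, 106.9]
wrist_force: [0.8, -5.2, 6.1]
grip_width: 0.127
gripper_force: 61.2
```

Emit:
drive_tool:
  steps:
    - [0.0,0.001,0.0003,0,0]
    - [0.0,0.002,0.0006,0,0]
    - [0.0,0.003,0.0009,0,0]
    - [0.0,0.004,0.0011,0,0]
    - [0.0,0.005,0.0014,0,0]
    - [0.0,0.006,0.0017,0,0]
    - [0.0,0.006,0.0017,0,0]
    - [0.0,0.006,0.0017,0,0]
    - [0.0,0.006,0.0017,0,0]
    - [0.0,0.006,0.0017,0,0]

```text
t: 5.15
tool_pos: [0.5799, 0.0984, 0.0736]
tool_rot: [-179.9, 0.0, 106.9]
wrist_force: [-5.4, -5.7, 9.2]
grip_width: 0.125
gripper_force: 61.6
```

Emit:
drive_tool:
  steps:
    - [0.0,0.001,0.0003,0,0]
    - [0.0,0.002,0.0006,0,0]
    - [0.0,0.003,0.0009,0,0]
    - [0.0,0.003,0.0009,0,0]
    - [0.0,0.003,0.0009,0,0]
    - [0.0,0.003,0.0009,0,0]
    - [0.0,0.003,0.0009,0,0]
    - [0.0,0.003,0.0009,0,0]
    - [0.0,0.003,0.0009,0,0]
    - [0.0,0.003,0.0009,0,0]

```text
t: 5.98
tool_pos: [0.5801, 0.0985, 0.0735]
tool_rot: [-179.5, -0.0, 106.9]
wrist_force: [-22.7, -12.7, 22.8]
grip_width: 0.127
gripper_force: 63.5
```

Emit:
drive_tool:
  steps:
    - [0.5,-0.002,-0.0006,0,0]
    - [0.5,-0.003,-0.0009,0,0]
    - [0.5,-0.003,-0.0009,0,0]
    - [0.5,-0.003,-0.0009,0,0]
    - [0.5,-0.003,-0.0009,0.02,0]
    - [0.5,-0.003,-0.0009,0.05,0]
    - [0.5,-0.003,-0.0009,0.08,0]
    - [0.5,-0.003,-0.0009,0.1,0]
    - [0.5,-0.003,-0.0009,0.12,0]
    - [0.5,-0.003,-0.0009,0.12,0]

```text
t: 6.82
tool_pos: [0.5823, 0.0992, 0.1973]
tool_rot: [179.6, 0.1, 106.9]
wrist_force: [0.5, -0.5, 1.3]
grip_width: 0.495
gripper_force: 0.0
```

Emit:
drive_tool:
  steps:
    - [0.6,-0.006,-0.02,0,0]
    - [0.6,-0.012,-0.04,0,0]
    - [0.6,-0.02,-0.06,0,0]
    - [0.6,-0.03,-0.08,0,0]
    - [0.6,-0.04,-0.1,0,0]
    - [0.6,-0.048,-0.12,0,0]
    - [0.6,-0.053,-0.135,0,0]
    - [0.6,-0.053,-0.136,0,0]
    - [0.6,-0.053,-0.136,0,0]
    - [0.6,-0.053,-0.136,0,0]

```text
t: 7.65
tool_pos: [0.5277, -0.0367, 0.193]
tool_rot: [-180.0, -0.0, 106.9]
wrist_force: [-0.5, 0.6, -0.5]
grip_width: 0.597
gripper_force: 0.0
```

Run:
```python
from h import *
import pickle
s=env.sense();print(s["t"],s["tool_pos"],s["tool_rot"],s["grip_width"])
c=cam("top");pickle.dump(c,open("t2.pkl","wb"))
im=cv2.resize(c["pixels"][150:320,215:400],None,fx=2.2,fy=2.2,interpolation=cv2.INTER_CUBIC)
c=cam("wrist");pickle.dump(c,open("w2.pkl","wb"))
o=np.zeros((420,560,3),np.uint8);o[:]=c["pixels"]
r=np.zeros((420,240,3),np.uint8);r[:374,:240]=im[:,100:340]
cv2.imwrite("pics/w2.png",np.hstack([o,r]))
```

```text
7.65 [ 0.52771412 -0.03666687  0.19300405] [-1.79999169e+02 -1.65264915e-02  1.06901730e+02] 0.5971611675876062
```

View pics/w2.png

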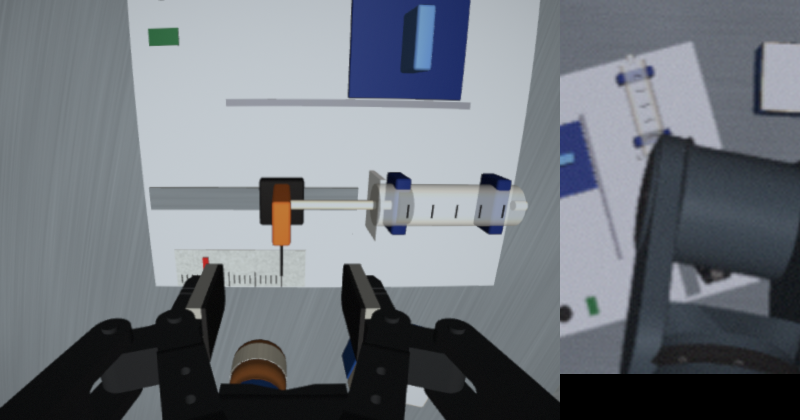

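The cover is now shut. The handle's top is at (281,215–245), the pointer tip near (282,276), and the red mark near (206,262), its upper part visible in front of the finger.

Run:
```python
from h import *
import pickle
c=pickle.load(open("w2.pkl","rb"));p=c["pixels"].astype(int)
b,g,r=p[...,0],p[...,1],p[...,2]
m=(r>140)&(g<70)&(b<70);m[:240]=0;m[300:]=0;m[:,:180]=0;m[:,240:]=0
v,u=np.nonzero(m);print("mark",len(u),u.min(),u.max(),v.min(),v.max(),[(k,u[v==k].mean().round(1)) for k in sorted(set(v))])
dk=(p.sum(2)<200); pt=[(k,(np.nonzero(dk[k,265:300])[0]+265).tolist()) for k in range(246,290,4)];print(pt)
W=unproj(c,[(155,286),(494,286)],[.06]*2);d=W[1]-W[0];print("yaw",np.degrees(np.arctan2(d[1],d[0])),np.hypot(*d[:2]))
y=np.radians(16.9);R=np.array([[np.cos(y),-np.sin(y)],[np.sin(y),np.cos(y)]])
t=env.sense()["tool_pos"][:2]
uv=[(206,262),(206,262),(282,262),(282,262),(281.5,230),(423,38)];z=[.06,.063,.063,.067,.123,.096]
print(((unproj(c,uv,z)[:,:2]-t)@R).round(4))
```

```text
mark 32 203 207 258 266 [(np.int64(258), np.float64(205.0)), (np.int64(259), np.float64(205.0)), (np.int64(260), np.float64(205.0)), (np.int64(261), np.float64(205.0)), (np.int64(262), np.float64(205.0)), (np.int64(263), np.float64(205.0)), (np.int64(264), np.float64(204.5)), (np.int64(265), np.float64(204.0)), (np.int64(266), np.float64(204.0))]
[(246, [281]), (250, [281, 282]), (254, [281, 282]), (258, [281, 282]), (262, [281, 282]), (266, [281]), (270, [281]), (274, [281]), (278, []), (282, []), (286, [])]
yaw 16.517500038695633 0.3016643886743156
[[-0.0654 -0.0556]
 [-0.0647 -0.0542]
 [-0.001  -0.054 ]
 [-0.001  -0.0521]
 [-0.0011 -0.0029]
 [ 0.0879  0.115 ]]
```

Emit:
drive_tool:
  steps:
    - [0.6,-0.001,-0.001,-0.02,0]
    - [0.6,-0.001,-0.001,-0.045,0]
    - [0.6,-0.001,-0.001,-0.07,0]
    - [0.6,-0.001,-0.001,-0.09,0]
    - [0.6,-0.001,-0.001,-0.102,0]
    - [0.6,-0.001,-0.001,-0.102,0]
    - [0.6,-0.001,-0.001,-0.102,0]
    - [0.3,-0.001,-0.001,-0.102,0]
    - [0.0,-0.001,-0.001,-0.102,0]
    - [0.0,-0.001,-0.001,-0.102,0]

```text
t: 8.58
tool_pos: [0.527, -0.0381, 0.0922]
tool_rot: [179.9, 0.0, 106.9]
wrist_force: [-0.3, 0.4, 0.1]
grip_width: 0.178
gripper_force: 0.0
```

Emit:
drive_tool:
  steps:
    - [0.0,0,0,0,0]
    - [0.0,0,0,0,0]
    - [0.0,0,0,0,0]
    - [0.0,0,0,0,0]
    - [0.0,0,0,0,0]
    - [0.0,0,0,0,0]
    - [0.0,0,0,0,0]
    - [0.0,0,0,0,0]
    - [0.0,0,0,0,0]
    - [0.0,0,0,0,0]

```text
t: 9.42
tool_pos: [0.5271, -0.0382, 0.0923]
tool_rot: [179.9, 0.0, 106.9]
wrist_force: [-0.6, 1.9, 7.2]
grip_width: 0.138
gripper_force: 58.7
```

Emit:
drive_tool:
  steps:
    - [0.0,-0.005,-0.0015,0,0]
    - [0.0,-0.012,-0.0036,0,0]
    - [0.0,-0.019,-0.0057,0,0]
    - [0.0,-0.026,-0.0078,0,0]
    - [0.0,-0.033,-0.0099,0,0]
    - [0.0,-0.04,-0.012,0,0]
    - [0.0,-0.047,-0.0141,0,0]
    - [0.0,-0.053,-0.0159,0,0]
    - [0.0,-0.058,-0.0174,0,0]
    - [0.0,-0.06,-0.018,0,0]

```text
t: 10.25
tool_pos: [0.4676, -0.0561, 0.0923]
tool_rot: [179.8, 0.1, 106.9]
wrist_force: [7.6, 6.2, 0.9]
grip_width: 0.128
gripper_force: 59.0
```

Emit:
drive_tool:
  steps:
    - [0.0,0,0,0,0]
    - [0.0,0,0,0,0]
    - [0.0,0,0,0,0]
    - [0.0,0,0,0,0]
    - [0.0,0,0,0,0]
    - [0.0,0,0,0,0]
    - [0.0,0,0,0,0]
    - [0.0,0,0,0,0]
    - [0.0,0,0,0,0]
    - [0.0,0,0,0,0]

```text
t: 11.08
tool_pos: [0.4681, -0.056, 0.0923]
tool_rot: [179.8, 0.1, 106.9]
wrist_force: [6.1, 6.2, 2.8]
grip_width: 0.133
gripper_force: 59.1
```

Run:
```python
from h import *
import pickle
s=env.sense();print(s["t"],s["tool_pos"])
c=cam("scene");pickle.dump(c,open("s3.pkl","wb"))
im=cv2.resize(c["pixels"][165:275,165:345],None,fx=2.7,fy=2.7,interpolation=cv2.INTER_CUBIC)
im2=cv2.resize(c["pixels"][185:235,165:235],None,fx=6.9,fy=6.9,interpolation=cv2.INTER_CUBIC)
w=cam("wrist");pickle.dump(w,open("w3.pkl","wb"))
cv2.imwrite("pics/w3.png",w["pixels"])
o=np.zeros((600,486,3),np.uint8);o[:297]=im;o[300:600,:483]=im2[:300]
cv2.imwrite("pics/s3.png",o)
```

```text
11.0833 [ 0.4680712  -0.05599522  0.09227764]
```

View pics/s3.png

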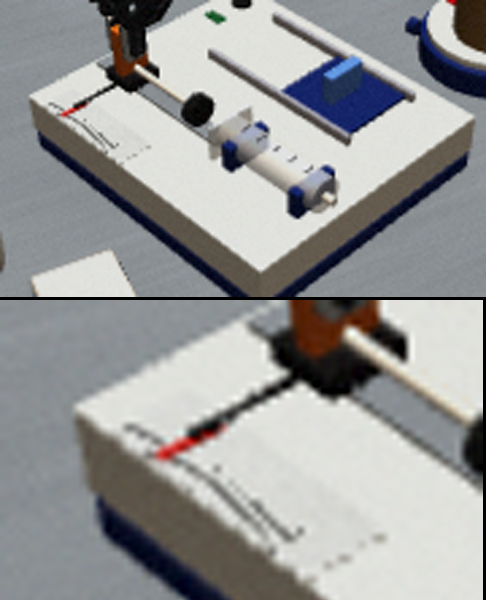

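View pics/w3.png

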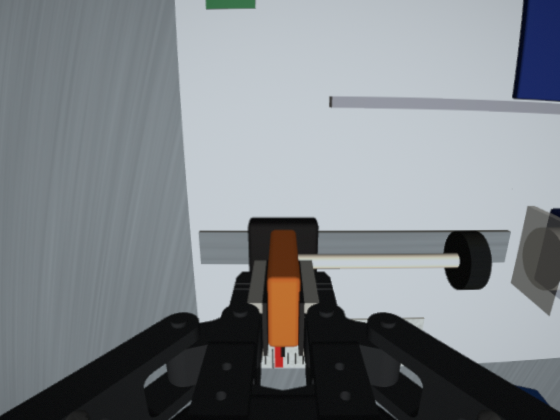

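Run:
```python
from h import *
import pickle
y=np.radians(16.7);R=np.array([[np.cos(y),-np.sin(y)],[np.sin(y),np.cos(y)]])
t=np.array([.468,-.056])
w=pickle.load(open("w3.pkl","rb"));p=w["pixels"]
im=cv2.resize(p[335:375,250:315],None,fx=8,fy=8,interpolation=cv2.INTER_NEAREST)
s=pickle.load(open("s3.pkl","rb"));s0=pickle.load(open("scene.pkl","rb"))
g=[cv2.resize(q["pixels"][188:224,180:240],None,fx=8,fy=8,interpolation=cv2.INTER_NEAREST)[:288,:480] for q in(s,s0)]
o=np.zeros((600,800,3),np.uint8);o[:320,:520]=im;
cv2.imwrite("pics/z3.png",np.vstack([cv2.resize(im,(480,296)),g[0]]))
for z in(.06,.0625,.065): print(z,((unproj(w,[(279,356),(284,352)],[z]*2)[:,:2]-t)@R).round(4).tolist())
```

```text
0.06 [[-0.0022, -0.069], [0.0007, -0.066]]
0.0625 [[-0.0022, -0.0669], [0.0007, -0.064]]
0.065 [[-0.0022, -0.0648], [0.0007, -0.0619]]
```

View pics/z3.png

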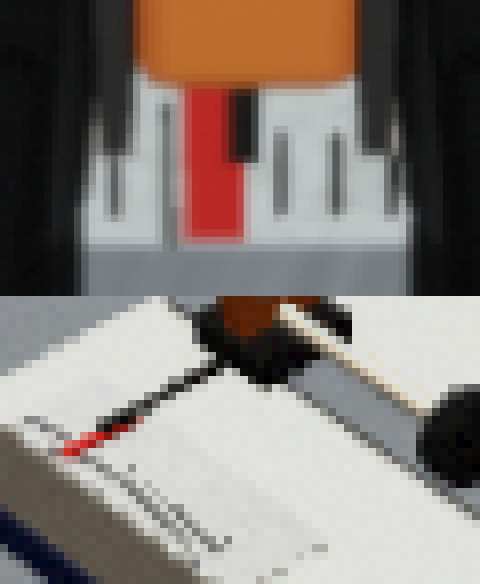

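The zoom shows the pointer's centre 2.4 mm behind the mark's centre (the mark is 5 mm, 60 zoomed pixels; the offset is 29).

Emit:
drive_tool:
  steps:
    - [0.0,-0.001,-0.0003,0,0]
    - [0.0,-0.002,-0.0006,0,0]
    - [0.0,-0.0023,-0.0007,0,0]
    - [0.0,-0.0023,-0.0007,0,0]
    - [0.0,-0.0023,-0.0007,0,0]
    - [0.0,-0.0023,-0.0007,0,0]
    - [0.0,-0.0023,-0.0007,0,0]
    - [0.0,-0.0023,-0.0007,0,0]
    - [0.0,-0.0023,-0.0007,0,0]
    - [0.0,-0.0023,-0.0007,0,0]

```text
t: 12.02
tool_pos: [0.4658, -0.0567, 0.0923]
tool_rot: [179.8, 0.1, 106.9]
wrist_force: [6.4, 6.6, 3.7]
grip_width: 0.129
gripper_force: 59.0
```

Run:
```python
from h import *
s=env.sense();print(s["t"],s["tool_pos"])
w=cam("wrist");p=w["pixels"]
a=cv2.resize(cv2.resize(p[335:375,250:315],None,fx=8,fy=8,interpolation=cv2.INTER_NEAREST),(480,296))
g=cv2.resize(cam("scene")["pixels"][165:275,165:345],(480,294),interpolation=cv2.INTER_CUBIC)
cv2.imwrite("pics/z4.png",np.vstack([a,g]))
```

```text
12.0167 [ 0.46576948 -0.05668843  0.09226145]
```

View pics/z4.png

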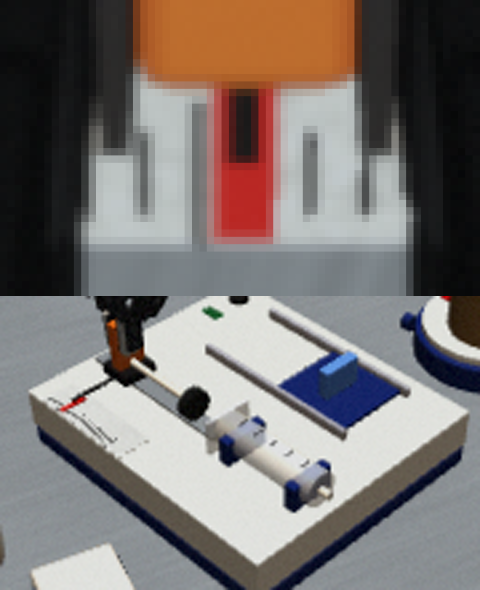

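The pointer (column 243) stands centred on the red mark (214–273), the cover is shut, and the handle is held.

```bash
python3 -c "
from rig import env
print(env.finish_job())"
```

```text
the job is handed in; nothing more can be done
None
```

The job is handed in at about 12 s: cover pushed shut to its end stop first, then the handle pulled out and held with the pointer centred on the red mark; the judge's result was not reported back.

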